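# Cover the warming pot and hold its keeper arm out at the mark

### The arm

A 6-joint arm with a two-finger parallel gripper is mounted at the origin on the work surface. World frame = base frame: x ahead of the robot, y to its left, z up, the work surface at z = 0. Lengths are in m, angles in degrees, forces in N, time in s.
With the tool pointing down it reaches from about 0.3 to 0.75 m from the base axis. Payload 8.5 kg.
Tool frame: the origin (TCP) lies midway between the tips of the shut fingers; the grasp point (between the pads) lies env.tcp_to_grasp behind it (env.tcp_to_grasp is the distance from the TCP to the grasp point, in m); z points along the fingers, y is the line along which they close (so a half turn about z gives the same grasp; the last joint's range is limited). The gripper opens to 85 mm and grips with 20 to 120 N. Pads are 22 mm wide; open, the fingers measure 114 mm over their backs; the gripper's body (76 mm by 85 mm) begins 54 mm behind the grasp point. The pads swing forward as they close: fully open they stand 13 mm farther back than shut.
Start: joints at [58.94, 21.807, 74.336, -0, 83.858, -12.336], TCP at [0.177, 0.521, 0.231] pointing down, gripper open.
Joint ranges: [-178.18, 178.18], [-50.72, 133.34], [12.68, 142.11], [-81.47, 261.47], [9.98, 163.14], [-165.26, 165.26]. Speed limits (degrees/s): [136.94, 136.94, 180, 180, 180, 180].

### API

Orientations are given as a 3x3 rotation matrix whose columns are the frame's x, y, z axes.
In Python, from rig import observe, optics, job, env gives the robot as it stands. The module is installed in compiled form; this text tells all that it offers.
- The arm moves only by the shell command python3 -m jog 'ROWS' [FORCE]. ROWS is JSON, a list of rows, each a list of 7 numbers: the turn, a rotation vector about the tool's x, y, z in rad, then the shift along the tool's x, y, z in m, then the opening in per cent of the stroke, from 0 (shut) to 100 (fully open). A call has 1 to 10 rows; each row shifts and turns the commanded pose from where the row before left it, along the tool's axes as they then stand; what a row does not reach is not made up. A row lasts 1/8 s, in which the tool goes at most 62.5 mm and 10.7 degrees, less where a joint would pass 70% of its speed; a pose out of reach is approached as far as the arm can. A call is refused whole if a number of a shift passes 0.0625 or a number of a turn 0.188, either way. A call with a gripper value outside its range is refused whole. The fingers move at their own pace and stop on an object; FORCE is the grip in N (left out, the last holds). Time passes only in rows, so rows that do not move let the fingers close. It gives the time, the measured TCP pose, the force, the opening and the grip force at its end, in the units of the state.
- observe(): the state, without advancing time (a new reading comes with each control period).
- optics.get_image(name): name is "side" or "top"; returns a dict with "pixels" (480x640x3 uint8, red, green, blue), "mtx" (3x3 intrinsics, pixels), "dist_coeffs" ([k1, k2, p1, p2, k3] as OpenCV has them; the pictures are not rectified), "rvec" (rotation vector, rad) and "tvec" (3), from world to camera coordinates, as OpenCV has them. Camera axes: x right, y down, z forward; pixel columns grow to the right and rows downward; lengths in m; the calibration is good to about 2 mm. A picture is of the moment at which its call begins. There is no depth.
- job.close_job(): hands the job in; it is judged then, once.
The state is a dict: "time_s": time; "q": joint angles; "qvel": joint speeds; "joint_efforts": joint torques, N m; "position": TCP position; "tool_rot": TCP orientation; "ft_force": force on the tool from outside, world axes, zero at the start; "wrist_torque": the same for the moment, N m; "grip_width": finger opening in m; "gripper_force": force on a finger pad.
Only numpy, scipy, OpenCV 4.12 (cv2) and the standard library are available. Lean on these libraries where they do the work, as an engineer would, in place of code of your own. Each camera call takes 0.05 s, during which the arm holds its last target. There are 200 camera calls.

### The job

Set the loose green lid on the warming pot so that it sits seated and level, and let go of it. Then squeeze the red lock button on the black grip of the telescoping keeper arm, slide the arm out over the lid until the yellow pointer of the grip lines up with the red marker on the scale, and finish while still holding it there with the button squeezed in. Do not drop the lid, shift the red marker or disturb the other things on the bench.

Things in the scene. Friction and masses are not known exactly. Their poses are not given: they have to be found in the camera images.
- lid_knob (a point): Loose round green lid lying flat, about 0.22 kg: flange 120 mm across, 6 mm thick; below it a plug 92 mm across, 8 mm deep, on which it rests; on top an upright black knob 26 mm across, 42 mm tall. This point is on the axis inside the knob: 36 mm above the plug's underside, 28 mm above the flange's underside, 22 mm above its top, 20 mm below the knob's top. z points up out of the knob.
- pot_rim (a point): Centre of the mouth of the fixed steel warming pot (white foot ring, grey base), level with the rim's top, 75 mm above the bench; mouth 102 mm across inside, rim 110 mm outside. Lid seated: plug in the mouth, flange on the rim, lid_knob 28 mm above this point. Axes of the station: z up, y along the keeper arm the way it extends (grip towards pot), x away from the robot.
- handle (a point): Centre of the keeper arm's upright black grip, 196 mm above the bench, axes as pot_rim. Block 24 mm (x) by 36 mm (y), from 28 mm below to 24 mm above this point, red button on its +x face. Pinch block and button together along x from above: 33 mm wide, 27 with the button in (this point is then mid-way). Yellow pointer on its +x side, at this point's y. Sleeve and scale tops are 40 mm below.
- lock_button (a joint): Travel of the red lock button in m: 0 is out (arm locked), 0.006 fully in. It springs back out; about 4 N starts it, about 6 N holds it fully in. In by more than 2 mm its pin is clear and the arm slides freely; let out, the pin drops into the nearest notch and locks the arm. There is a notch at every 10 mm mark, with 1.5 mm of play.
- boom (a joint): Extension of the keeper arm in m, 0 fully in, 0.15 fully out; grows as the grip moves along +y towards the pot. It starts locked between 0 and 0.03. With the button in, a spring of 2 to 4 N pulls the arm back in, so it has to be held; the red marker usually stands between notches.
- mark (a point): Middle of the top of the red marker clip, 7 mm wide along y, on the white scale at the +x side of the sleeve, 33 mm below the height of handle, axes as pot_rim. The arm is at the mark when handle has the same y as this point in the station's axes; the boom value then lies between 0.08 and 0.14. The clip sits on the scale by friction. The extended arm passes 10 mm above the seated lid's knob.
- soap_bar: Bystander: tan soap bar, 55 x 80 x 26 mm, origin at the centre of its underside. Leave alone.
- amber_bottle: Bystander: amber bottle, 52 mm across, 120 mm tall, origin under its centre. Leave alone.
- alu_bottle: Bystander: aluminium bottle, 68 mm across, 190 mm tall, origin under its centre. Leave alone.
- spatula: Bystander: spatula with wooden handle lying on the bench, origin under its middle. Leave alone.
- bowl: Bystander: white bowl 110 mm across, 50 mm tall, origin under its centre. Leave alone.
- jar: Bystander: glass jar 60 mm across, 80 mm tall, origin under its centre. Leave alone.
- button (a point): Centre of the outer face of the red lock button, a plate 28 mm (y) by 30 mm (z) on the +x face of the black grip, at the height of handle; 19.5 mm from handle along x when out, 13.5 mm when fully in. It moves along -x as it is squeezed.

How it is judged:
By the outcome, as a careful person would: the job done as asked, in the order asked, and still so for the second after the job is handed in, while the arm keeps its last pose, push and grip.
It also fails if it takes over 58 s, if anything falls off the work surface, if the arm or the gripper's body presses on something with over 40 N, if the wrist force passes 120 N, or if a joint passes its speed limit or range.

## Working session

There is one attempt and no reset: what is moved stays moved. The work goes in short steps, Python scripts to look and compute and a shell command to move; the robot and the scene stay as the last step left them, time stands still between calls to the robot, and variables do not carry over. Pictures are saved under pics/ and viewed, at most 13 in all, crops included, and the job is handed in when it is done.

```bash
mkdir -p pics; ls; python3 - <<'E'
from rig import observe, optics, env
import cv2
s=observe();print(s, env.tcp_to_grasp)
for n in("top","side"):
    i=optics.get_image(n);cv2.imwrite(f"pics/{n}0.png",i["pixels"][:,:,::-1]);print(n,i["mtx"],i["dist_coeffs"],i["rvec"],i["tvec"])
E
```

```text
pics
{'time_s': 0.0, 'q': array([ 5.89414562e+01,  2.18431937e+01,  7.43864811e+01,  1.58122732e-03,
        8.38571862e+01, -1.23351612e+01]), 'qvel': array([ 0.06950969, -0.00276365, -0.06689314,  0.11020747, -0.00844434,
       -0.00684465]), 'joint_efforts': array([ 1.12691325e-04, -4.48467386e+01, -2.31279033e+01, -1.00929792e-04,
        4.77312453e-03,  1.06207683e-04]), 'position': array([0.17638364, 0.52063839, 0.23068096]), 'tool_rot': array([[-9.47078260e-01,  3.21001746e-01, -8.05635325e-04],
       [ 3.21002566e-01,  9.47077453e-01, -1.28451877e-03],
       [ 3.50666283e-04, -1.47515081e-03, -9.99998850e-01]]), 'ft_force': array([ 0.48077025, -0.40287071,  0.49043352]), 'wrist_torque': array([ 0.0059417 , -0.01982128, -0.02511078]), 'gripper_force': 0.0, 'grip_width': 0.08545636817573406} 0.0187
top [[554.28992106   0.         325.44427337]
 [  0.         554.28992106 244.52352927]
 [  0.           0.           1.        ]] [-0.16079536  0.          0.          0.          0.        ] [ 2.13676887 -2.12373912  0.22065617] [0.01871844 0.58568857 1.38068464]
side [[506.34575614   0.         320.72194201]
 [  0.         506.34575614 243.20432753]
 [  0.           0.           1.        ]] [-0.03524531  0.          0.          0.          0.        ] [ 2.32403301 -0.28928123  0.12511732] [-0.54676132  0.23955692  1.14192338]
```

View pics/top0.png

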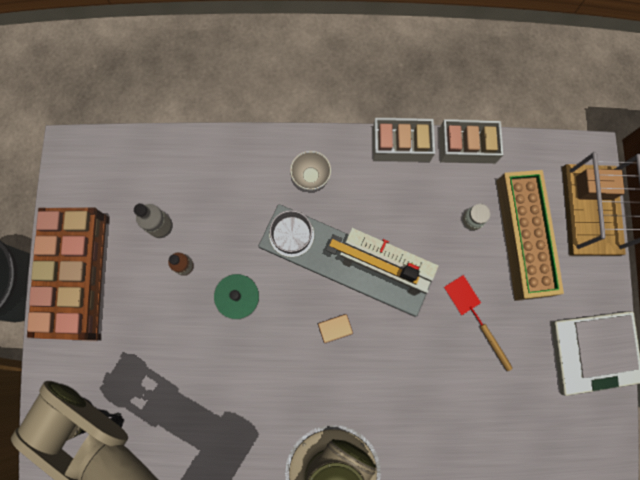

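View pics/side0.png

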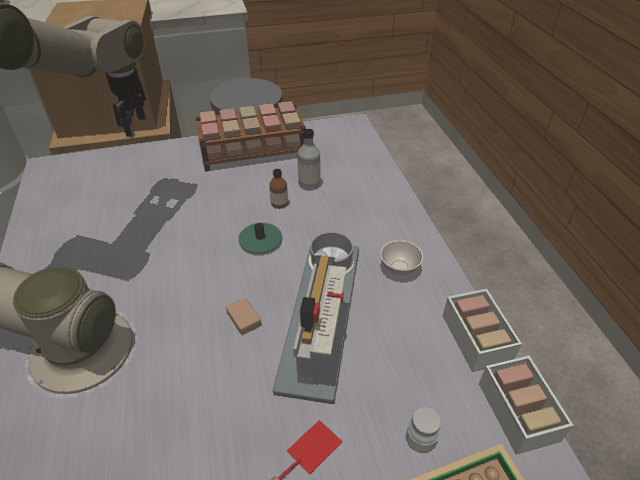

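Top view: lid knob at about (235,295), pot mouth (292,233), grip (410,271), red marker (385,246). Side view: knob (260,230), pot (330,250), grip (307,312), marker (335,295). Next I measure by masks and look at a zoomed crop.

```bash
cat > h.py <<'E'
import numpy as np, cv2
from rig import observe, optics, env
def cam(n):
    i=optics.get_image(n); i["bgr"]=np.ascontiguousarray(i["pixels"][:,:,::-1]); i["hsv"]=cv2.cvtColor(i["bgr"],cv2.COLOR_BGR2HSV)
    i["R"]=cv2.Rodrigues(np.array(i["rvec"],float))[0]; i["t"]=np.array(i["tvec"],float).ravel(); return i
def ray(i,uv):
    p=cv2.undistortPoints(np.array(uv,float).reshape(1,1,2),i["mtx"],np.array(i["dist_coeffs"],float)).ravel()
    d=i["R"].T@np.array([p[0],p[1],1]); return -i["R"].T@i["t"], d/np.linalg.norm(d)
def plane(i,uv,z):
    c,d=ray(i,uv); return c+d*(z-c[2])/d[2]
def tri(a,ua,b,ub):
    A=0;B=0
    for i,u in((a,ua),(b,ub)):
        c,d=ray(i,u);P=np.eye(3)-np.outer(d,d);A=A+P;B=B+P@c
    return np.linalg.solve(A,B)
def proj(i,P):
    return cv2.projectPoints(np.array(P,float).reshape(-1,1,3),i["R"],i["t"],i["mtx"],np.array(i["dist_coeffs"],float))[0].reshape(-1,2)
def blobs(i,lo,hi,box,amin=6):
    x0,y0,x1,y1=box; m=cv2.inRange(i["hsv"],np.array(lo),np.array(hi))
    if lo[0]==0 and hi[0]==10: m|=cv2.inRange(i["hsv"],np.array((170,)+tuple(lo[1:])),np.array((180,)+tuple(hi[1:])))
    k=np.zeros_like(m);k[y0:y1,x0:x1]=m[y0:y1,x0:x1]
    n,l,s,c=cv2.connectedComponentsWithStats(k)
    return [(c[j].round(2),s[j].tolist()) for j in range(1,n) if s[j][4]>=amin]
E
python3 - <<'E'
from h import *
T=cam("top");S=cam("side")
for i,b1,b2,b3 in((T,(205,265,270,330),(350,220,450,300),(325,230,430,290)),(S,(230,215,295,260),(290,270,360,340),(300,245,345,350))):
    print("green",blobs(i,(60,80,20),(95,255,255),b1,50)); print("black",blobs(i,(0,0,0),(180,255,45),b1)); 
    print("red",blobs(i,(0,130,70),(10,255,255),b2)); print("yel",blobs(i,(15,120,80),(32,255,255),b3)); print("blk grip",blobs(i,(0,0,0),(180,255,45),b3))
a=cv2.resize(T["bgr"][200:320,255:445],None,fx=4,fy=4,interpolation=cv2.INTER_CUBIC); cv2.imwrite("pics/ct.png",a)
a=cv2.resize(S["bgr"][225:345,285:375],None,fx=5,fy=5,interpolation=cv2.INTER_CUBIC); cv2.imwrite("pics/cs.png",a)
E
```

```text
green [(array([236.12, 296.2 ]), [215, 275, 43, 43, 1398])]
black [(array([235.03, 294.94]), [230, 291, 10, 9, 35])]
red [(array([383.33, 244.69]), [380, 239, 8, 13, 36]), (array([412.74, 265.95]), [407, 263, 12, 7, 42]), (array([447.45, 288.38]), [444, 283, 6, 13, 42])]
yel [(array([365.25, 257.16]), [330, 239, 72, 37, 613]), (array([415.76, 280.  ]), [413, 276, 6, 8, 21])]
blk grip [(array([408.22, 273.76]), [400, 266, 18, 16, 135])]
green []
black []
red [(array([335.46, 294.64]), [328, 292, 15, 7, 50]), (array([315.73, 308.57]), [313, 303, 6, 12, 56])]
yel [(array([319.5 , 278.28]), [312, 256, 16, 47, 341]), (array([318.67, 324.2 ]), [314, 323, 11, 3, 15]), (array([306.68, 334.96]), [302, 332, 10, 7, 53])]
blk grip []
```

View pics/ct.png

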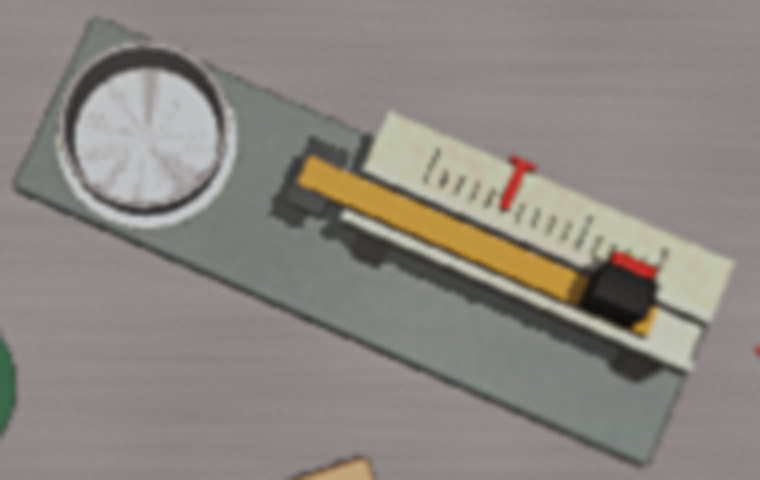

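View pics/cs.png

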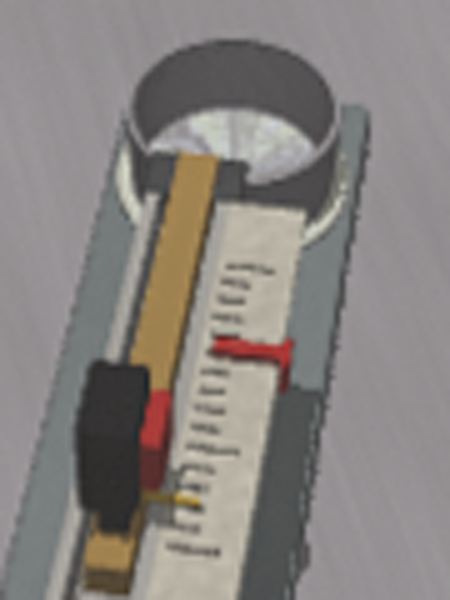

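Crops: the top shows the boom strip along about -22° in the image, the pot mouth centred near crop (148,133), the marker T at (516,180) and the grip top near (622,285). The side crop shows the pot rim ellipse around (236,112), the marker T at (240,350) and the pointer tip at about (185,500).

```bash
cat >> h.py <<'E'
def rimfit(i,c0,z,r0,r1,sgn,r=None,angs=np.arange(0,360,5)):
    "radial edge of given sign between radii r0..r1 about c0 on plane z -> centre (circle of known radius r or free)"
    g=cv2.cvtColor(i["bgr"],cv2.COLOR_BGR2GRAY).astype(np.float32); P=[]
    rr=np.arange(r0,r1,.0005)
    for a in np.radians(angs):
        X=np.c_[c0[0]+rr*np.cos(a),c0[1]+rr*np.sin(a),np.full(rr.size,z)]
        uv=proj(i,X).astype(np.float32); v=cv2.remap(g,uv[:,0].reshape(1,-1),uv[:,1].reshape(1,-1),cv2.INTER_LINEAR).ravel()
        d=sgn*np.gradient(cv2.GaussianBlur(v.reshape(1,-1),(0,0),3).ravel()); k=d.argmax()
        if d[k]>1 and 2<k<rr.size-3: P.append(X[k,:2])
    P=np.array(P)
    from scipy.optimize import least_squares
    f=lambda p:np.hypot(*(P-p[:2]).T)-(r or p[2])
    s=least_squares(f,[*c0[:2]]+([] if r else [(r0+r1)/2]),loss="soft_l1",f_scale=.001); return s.x.round(4),len(P),np.abs(s.fun).mean().round(5) if 0 else np.median(np.abs(f(s.x))).round(5)
E
python3 - <<'E'
from h import *
T=cam("top");S=cam("side")
print("cams",-T["R"].T@T["t"],-S["R"].T@S["t"])
c=lambda x,y:(255+(x-1.5)/4,200+(y-1.5)/4); s=lambda x,y:(285+(x-2)/5,225+(y-2)/5)
pt=plane(T,c(146,132),.075);ps=plane(S,s(236,112),.075);print("pot guess",pt,ps)
for i in(T,S):
    for rng in((.042,.060),):
        print("inner",rimfit(i,(pt+ps)/2,.075,*rng,1), rimfit(i,(pt+ps)/2,.075,*rng,1,.052))
# lid
k=plane(T,(236.12,296.2),.014)
print("lid top",k,rimfit(T,k,.014,.05,.07,1,.06),rimfit(T,k,.014,.05,.07,1)); print("side",rimfit(S,k,.014,.05,.07,1,.06))
print("knob top",plane(T,(235.03,294.94),.056))
# marker / pointer/ grip
m=tri(T,(383.33,244.69),S,(335.46,294.64));print("mark tri",m,"T@.163",plane(T,(383.33,244.69),.163),"S",plane(S,(335.46,294.64),.163))
print("button tri",tri(T,(412.74,265.95),S,(315.73,308.57)))
g=[plane(T,c(*p),.220) for p in((596,260),(657,278),(648,320),(590,305))];print("grip top quad",np.array(g),np.mean(g,0))
# boom edges yaw
m=cv2.inRange(T["hsv"],(15,120,80),(32,255,255));m[:, :325]=0;m[:,400:]=0;m[:230]=0;m[290:]=0
n,l,st,cc=cv2.connectedComponentsWithStats(m);j=1+st[1:,4].argmax();yx=np.argwhere(l==j)
cols=range(340,392,2);mid=np.array([plane(T,(x,yx[yx[:,1]==x,0].mean()),.145)[:2] for x in cols])
v=cv2.fitLine(mid.astype(np.float32),cv2.DIST_L2,0,.01,.01).ravel();print("boom line",v,"yaw dir deg",np.degrees(np.arctan2(v[1],v[0])))
E
```

```text
cams [0.31597442 0.04677423 1.46548419] [ 0.36734436 -0.76910138  0.96636725]
pot guess [0.61215546 0.11077706 0.075     ] [0.61943025 0.10543222 0.075     ]
inner (array([0.6129, 0.1113, 0.0537]), 72, np.float64(0.00099)) (array([0.6128, 0.1116]), 72, np.float64(0.00172))
inner (array([0.619 , 0.1093, 0.0506]), 53, np.float64(0.00045)) (array([0.6185, 0.1077]), 53, np.float64(0.00076))
lid top [0.45341799 0.25563113 0.014     ] (array([0.4537, 0.2558]), 72, np.float64(0.00031)) (array([0.4537, 0.2558, 0.0601]), 72, np.float64(0.0003))
side (array([0.4551, 0.2498]), 72, np.float64(0.00144))
knob top [0.45263418 0.25248099 0.056     ]
mark tri [ 0.56628551 -0.11535196  0.1589535 ] T@.163 [ 0.56565616 -0.11486151  0.163     ] S [ 0.56514135 -0.11864275  0.163     ]
button tri [ 0.50842458 -0.17737698  0.20557641]
grip top quad [[ 0.50869646 -0.15379233  0.22      ]
 [ 0.49847243 -0.18880271  0.22      ]
 [ 0.47426952 -0.18301829  0.22      ]
 [ 0.48275386 -0.14982335  0.22      ]] [ 0.49104807 -0.16885917  0.22      ]
boom line [ 0.39977536  0.91661316  0.5384274  -0.07202175] yaw dir deg 66.43586
```

```bash
cat >> h.py <<'E'
YAW=66.4
Ys=np.array([np.cos(np.radians(YAW)),np.sin(np.radians(YAW)),0]);Xs=np.array([Ys[1],-Ys[0],0]);Zs=np.array([0,0,1.])
Rd=np.c_[-Ys,Xs,-Zs]  # tool x,y,z ; y along station x
if np.linalg.det(Rd)<0: Rd[:,0]*=-1
from scipy.spatial.transform import Rotation
def go(tcp):
    s=observe();R=s["tool_rot"];print("t",round(s["time_s"],2),"pos",s["position"].round(4),"F",s["ft_force"].round(1),"w",round(s["grip_width"],4),"gf",round(float(s["gripper_force"]),1))
    print("turn",Rotation.from_matrix(R.T@Rd).as_rotvec().round(4),"shift now-axes",(R.T@(np.array(tcp)-s["position"])).round(4),"shift after-turn",(Rd.T@(np.array(tcp)-s["position"])).round(4))
E
python3 -c "
from h import *
go([.4537,.255,.12])"
python3 -m jog '[[0,0,0.184,0,0,0,100],[0,0,0.184,0,0,0,100],[0,0,0.184,0,0,0,100],[0,0,0.184,0,0,0,100],[0,0,0.184,0,0,0,100],[0,0,0.184,0,0,0,100],[0,0,0.184,0,0,0,100],[0,0,0.184,0,0,0,100],[0,0,0.184,0,0,0,100],[0,0,0,0,0,0,100]]' 40
python3 -c "
from h import *
go([.4537,.255,.12])"
```

```text
t 0.3 pos [0.1765 0.5208 0.2311] F [-0.1  0.4 -0.4] w 0.0855 gf 0.0
turn [-4.0000e-04  3.0000e-04  1.6559e+00] shift now-axes [-0.3479 -0.1627  0.1112] shift after-turn [-0.1326  0.3604  0.1111]
time_s: 1.55
position: [0.1765, 0.5209, 0.2313]
tool_rot: [[0.399, 0.917, -0.0], [0.917, -0.399, -0.0], [-0.0, -0.0, -1.0]]
ft_force: [-0.2, 0.2, 0.0]
grip_width: 0.0854
gripper_force: 0.0
t 1.55 pos [0.1765 0.5209 0.2313] F [-0.2  0.2  0. ] w 0.0854 gf 0.0
turn [-0.      0.0001  0.0016] shift now-axes [-0.1332  0.3602  0.1113] shift after-turn [-0.1327  0.3604  0.1113]
```

```bash
python3 -m jog '[[0,0,0,-0.0166,0.045,0,100],[0,0,0,-0.0166,0.045,0,100],[0,0,0,-0.0166,0.045,0.01,100],[0,0,0,-0.0166,0.045,0.02,100],[0,0,0,-0.0166,0.045,0.02,100],[0,0,0,-0.0166,0.045,0.02,100],[0,0,0,-0.0166,0.045,0.02,100],[0,0,0,-0.0166,0.045,0.02,100],[0,0,0,0,0,0,100],[0,0,0,0,0,0,100]]'
python3 - <<'E'
from h import *
go([.4537,.255,.021])
S=cam("side")
a=cv2.resize(S["bgr"][130:280,180:350],None,fx=3,fy=3,interpolation=cv2.INTER_CUBIC); cv2.imwrite("pics/s1.png",a)
E
```

```text
time_s: 2.8
position: [0.453, 0.2553, 0.1215]
tool_rot: [[0.398, 0.917, -0.0], [0.917, -0.398, 0.0], [0.0, -0.0, -1.0]]
ft_force: [-0.3, 0.4, 0.6]
grip_width: 0.0854
gripper_force: 0.0
t 2.8 pos [0.453  0.2553 0.1215] F [-0.3  0.4  0.6] w 0.0854 gf 0.0
turn [-0.0002 -0.0001  0.0021] shift now-axes [0.     0.0008 0.1005] shift after-turn [0.     0.0008 0.1005]
```

View pics/s1.png

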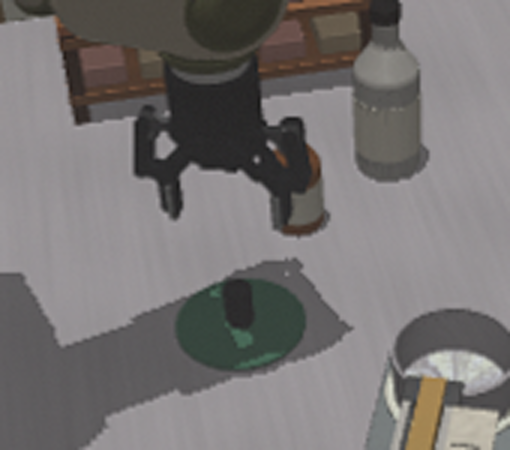

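The open fingers (crop tips (175,215) and (283,222)) straddle the knob at (238,300). I'll descend and close.

```bash
python3 -m jog '[[0,0,0,0,0,0.03,100],[0,0,0,0,0,0.03,100],[0,0,0,0,0,0.025,100],[0,0,0,0,0,0.015,100],[0,0,0,0,0,0,100],[0,0,0,0,0,0,10],[0,0,0,0,0,0,10],[0,0,0,0,0,0,10],[0,0,0,0,0,0,10],[0,0,0,0,0,0,10]]' 40
python3 -m jog '[[0,0,0,0,0,0,10],[0,0,0,0,0,0,10],[0,0,0,0,0,-0.01,10],[0,0,0,0,0,-0.02,10],[0,0,0,0,0,-0.03,10],[0,0,0,0,0,-0.03,10],[0,0,0,0,0,-0.03,10],[0,0,0,0,0,0,10],[0,0,0,0,0,0,10]]'
python3 - <<'E'
from h import *
go([.6125,.111,.141])
T=cam("top");z=observe()["position"][2]-.021+.014
print(rimfit(T,observe()["position"][:2],z,.05,.07,1,.06),rimfit(T,observe()["position"][:2],z,.05,.07,1))
E
```

```text
time_s: 4.1
position: [0.4535, 0.2551, 0.0219]
tool_rot: [[0.4, 0.916, 0.001], [0.916, -0.4, 0.0], [0.001, 0.001, -1.0]]
ft_force: [-0.8, -1.0, 5.5]
grip_width: 0.0249
gripper_force: 39.1
time_s: 5.22
position: [0.4526, 0.2548, 0.1403]
tool_rot: [[0.4, 0.916, -0.002], [0.916, -0.401, -0.0], [-0.001, -0.001, -1.0]]
ft_force: [-0.8, 0.3, -2.4]
grip_width: 0.025
gripper_force: 39.5
t 5.22 pos [0.4526 0.2548 0.1403] F [-0.8  0.3 -2.4] w 0.025 gf 39.5
turn [-0.0014  0.0012 -0.0002] shift now-axes [-0.0678  0.2041 -0.0009] shift after-turn [-0.0678  0.2041 -0.0007]
(array([0.4542, 0.2527]), 30, np.float64(0.00339)) (array([0.4566, 0.2538, 0.0626]), 30, np.float64(0.00253))
```

```bash
python3 -m jog '[[0,0,0,-0.0068,0.021,0,10],[0,0,0,-0.0122,0.037,0,10],[0,0,0,-0.0122,0.037,0,10],[0,0,0,-0.0122,0.037,0,10],[0,0,0,-0.0122,0.037,0,10],[0,0,0,-0.0122,0.037,0,10],[0,0,0,0,0,0,10],[0,0,0,0,0,0,10]]'
python3 - <<'E'
from h import *
go([.6125,.111,.095])
for n in("top","side"):
    I=cam(n); p=observe()["position"]; z=p[2]-.0219+.014
    print(n,rimfit(I,p,z,.05,.07,1,.06),rimfit(I,p,z,.05,.07,1))
    if n=="top": x0,y0,w,h=230,180,130,110
    else: x0,y0,w,h=260,180,130,110
    cv2.imwrite(f"pics/p_{n}.png",cv2.resize(I["bgr"][y0:y0+h,x0:x0+w],None,fx=4,fy=4,interpolation=cv2.INTER_CUBIC))
a=np.hstack([cv2.imread("pics/p_top.png"),cv2.imread("pics/p_side.png")]);cv2.imwrite("pics/p.png",cv2.resize(a,(800,int(a.shape[0]*800/a.shape[1]))))
E
```

```text
time_s: 6.28
position: [0.6145, 0.11, 0.1404]
tool_rot: [[0.401, 0.916, -0.002], [0.916, -0.401, 0.0], [-0.001, -0.002, -1.0]]
ft_force: [0.0, 0.3, -2.8]
grip_width: 0.025
gripper_force: 39.7
t 6.28 pos [0.6145 0.11   0.1404] F [ 0.   0.3 -2.8] w 0.025 gf 39.7
turn [-0.0017  0.0006 -0.0006] shift now-axes [ 0.0001 -0.0022  0.0454] shift after-turn [ 0.0001 -0.0023  0.0454]
top (array([0.6175, 0.109 ]), 27, np.float64(0.00282)) (array([0.6172, 0.1092, 0.0608]), 27, np.float64(0.00216))
side (array([0.6147, 0.1055]), 64, np.float64(0.00069)) (array([0.6148, 0.1055, 0.0606]), 64, np.float64(0.00098))
```

View pics/p.png

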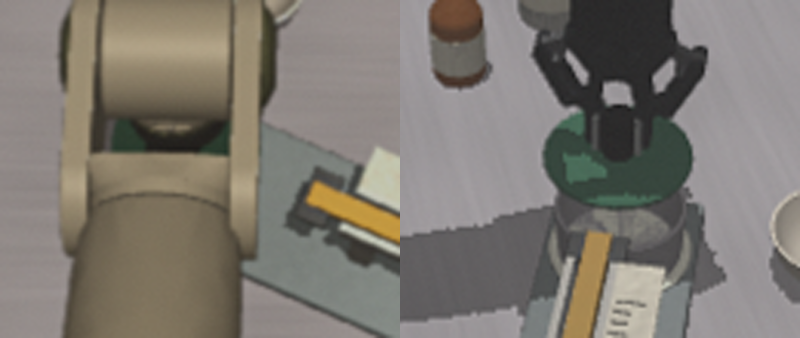

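The top view is hidden by the arm. The side view shows the lid held level above the pot (lid centre at crop (618,157), pot opening (620,225)). I'll check the pot estimate by overlaying the fits on the first pictures.

```bash
python3 - <<'E'
from h import *
T=cam("top");S=cam("side")
out=[]
th=np.radians(np.arange(0,360,6))
for n,I,c,(x0,y0) in(("top",T,(.6125,.111),(262,203)),("side",S,(.6185,.1085),(302,222))):
    im=cv2.imread(f"pics/{n}0.png")[y0:y0+60,x0:x0+60]
    im=cv2.resize(im,None,fx=6.5,fy=6.5,interpolation=cv2.INTER_CUBIC)
    for r,col in((.051,(0,0,255)),(.055,(255,0,0))):
        for u,v in proj(I,np.c_[c[0]+r*np.cos(th),c[1]+r*np.sin(th),np.full(th.size,.075)]):
            cv2.circle(im,(int((u-x0+.5)*6.5),int((v-y0+.5)*6.5)),1,col,-1)
    out.append(im)
cv2.imwrite("pics/ov.png",np.hstack(out))
E
```

```text
(no output)
```

View pics/ov.png

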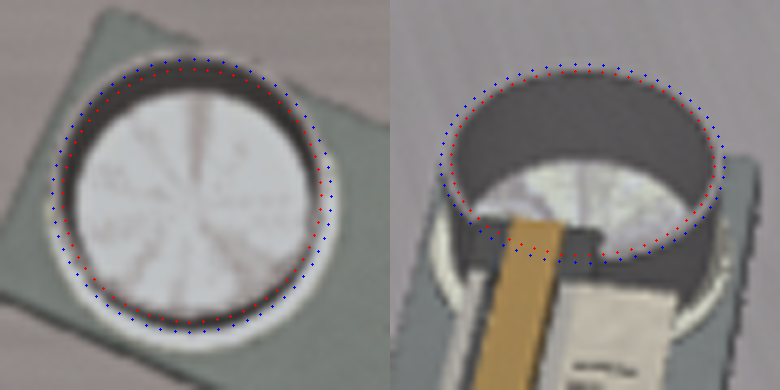

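```bash
python3 -m jog '[[0,0,0,0.0028,0.0015,0.01,10],[0,0,0,0,0,0.015,10],[0,0,0,0,0,0.013,10],[0,0,0,0,0,0,10],[0,0,0,0,0,0,10]]'
python3 - <<'E'
from h import *
go([.617,.112,.093])
I=cam("side"); p=observe()["position"]; z=p[2]-.0219+.014
print(rimfit(I,p,z,.05,.07,1,.06),rimfit(I,p,z-.003,.05,.07,1,.06,np.arange(-20,210,5)))
E
python3 -m jog '[[0,0,0,0,0,0.003,10],[0,0,0,0,0,0.003,10],[0,0,0,0,0,0.002,10],[0,0,0,0,0,0,10]]'
```

```text
time_s: 7.1
position: [0.6176, 0.1123, 0.1035]
tool_rot: [[0.4, 0.916, 0.0], [0.916, -0.4, -0.0], [0.0, 0.0, -1.0]]
ft_force: [-0.6, -0.2, -2.3]
grip_width: 0.0249
gripper_force: 39.7
t 7.1 pos [0.6176 0.1123 0.1035] F [-0.6 -0.2 -2.3] w 0.0249 gf 39.7
turn [ 0.0004 -0.0001 -0.0001] shift now-axes [-0.0005 -0.0004  0.0105] shift after-turn [-0.0005 -0.0004  0.0105]
(array([0.6185, 0.1078]), 61, np.float64(0.00065)) (array([0.6193, 0.1112]), 38, np.float64(0.00038))
time_s: 7.65
position: [0.6173, 0.1124, 0.0951]
tool_rot: [[0.4, 0.916, -0.0], [0.916, -0.4, 0.0], [-0.0, -0.0, -1.0]]
ft_force: [-0.4, -0.1, -2.0]
grip_width: 0.025
gripper_force: 39.7
```

No contact at 2 mm below rim height, so the plug is in the mouth. I'll lower it gently until it seats.

```bash
python3 -m jog '[[0,0,0,0,0,0.002,10],[0,0,0,0,0,0.002,10],[0,0,0,0,0,0.001,10],[0,0,0,0,0,0,10]]'; python3 -m jog '[[0,0,0,0,0,0.001,10],[0,0,0,0,0,0.0005,10],[0,0,0,0,0,0,10]]'
```

```text
time_s: 8.15
position: [0.6173, 0.1124, 0.0902]
tool_rot: [[0.4, 0.916, -0.0], [0.916, -0.4, -0.0], [-0.0, -0.0, -1.0]]
ft_force: [-0.0, 0.2, -1.2]
grip_width: 0.025
gripper_force: 39.7
time_s: 8.52
position: [0.6174, 0.1124, 0.0891]
tool_rot: [[0.4, 0.916, 0.0], [0.916, -0.4, -0.0], [0.0, 0.0, -1.0]]
ft_force: [-0.3, -0.4, 1.5]
grip_width: 0.0251
gripper_force: 40.0
```

```bash
python3 -m jog '[[0,0,0,0,0,0,60],[0,0,0,0,0,0,100],[0,0,0,0,0,0,100],[0,0,0,0,0,0,100],[0,0,0,0,0,-0.02,100],[0,0,0,0,0,-0.03,100],[0,0,0,0,0,-0.05,100],[0,0,0,-0.03,0,-0.05,100],[0,0,0,-0.05,-0.03,-0.05,100],[0,0,0,-0.05,-0.05,0,100]]'
python3 -m jog '[[0,0,0,-0.04,-0.05,0,100],[0,0,0,0,-0.05,0,100],[0,0,0,0,-0.05,0,100],[0,0,0,0,0,0,100],[0,0,0,0,0,0,100]]'
python3 - <<'E'
from h import *
T=cam("top");S=cam("side")
for i,b2,b3 in((T,(350,220,450,300),(395,255,430,290)),(S,(290,270,360,340),(290,285,345,350))):
    print("red",blobs(i,(0,130,70),(10,255,255),b2)); print("yel",blobs(i,(15,120,80),(32,255,255),b3)); print("blk",blobs(i,(0,0,0),(180,255,45),b3))
a=cv2.resize(T["bgr"][195:320,245:445],None,fx=2.5,fy=2.5,interpolation=cv2.INTER_CUBIC)
b=cv2.resize(S["bgr"][215:345,275:375],None,fx=2.4,fy=2.4,interpolation=cv2.INTER_CUBIC)[:312]
cv2.imwrite("pics/after.png",np.hstack([a[:312],b]))
I=S
k=[.617,.112]
print("lid side",rimfit(S,k,.081,.05,.07,1,.06),"top",rimfit(T,k,.081,.05,.07,1,.06))
E
```

```text
time_s: 9.78
position: [0.5088, 0.0334, 0.2821]
tool_rot: [[0.401, 0.916, 0.006], [0.916, -0.401, -0.001], [0.001, 0.006, -1.0]]
ft_force: [0.7, 0.0, -0.4]
grip_width: 0.0851
gripper_force: 0.0
time_s: 10.4
position: [0.357, 0.0583, 0.2798]
tool_rot: [[0.4, 0.916, 0.001], [0.916, -0.4, -0.0], [0.0, 0.001, -1.0]]
ft_force: [0.8, -0.6, 0.2]
grip_width: 0.0857
gripper_force: 0.0
red [(array([383.33, 244.69]), [380, 239, 8, 13, 36]), (array([412.74, 266.05]), [407, 263, 12, 7, 42]), (array([447.45, 288.38]), [444, 283, 6, 13, 42])]
yel [(array([397.25, 270.75]), [395, 266, 7, 10, 48]), (array([415.76, 280.  ]), [413, 276, 6, 8, 21])]
blk [(array([408.21, 273.9 ]), [400, 266, 18, 16, 129])]
red [(array([335.46, 294.64]), [328, 292, 15, 7, 50]), (array([315.75, 308.67]), [313, 303, 6, 12, 57])]
yel [(array([316.59, 292.61]), [312, 285, 10, 18, 124]), (array([318.67, 324.2 ]), [314, 323, 11, 3, 15]), (array([306.77, 334.94]), [303, 332, 9, 7, 52])]
blk []
lid side (array([0.6184, 0.1087]), 59, np.float64(0.00048)) top (array([0.6167, 0.1141]), 72, np.float64(0.00071))
```

View pics/after.png

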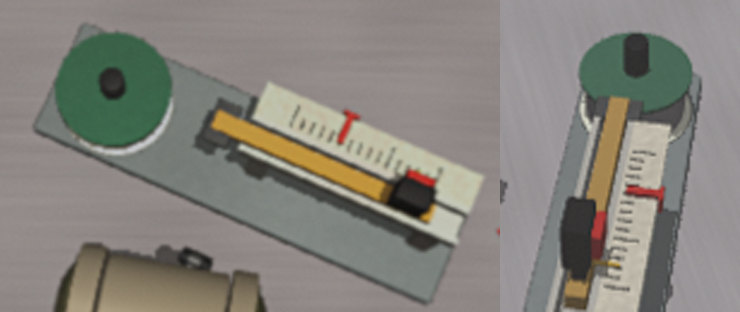

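The lid sits level and concentric (top crop (112,88), side crop (635,70)), and grip and marker are unmoved. Next I compute the grip pose and the slide distance.

```bash
python3 - <<'E'
from h import *
T=cam("top");S=cam("side")
m1=plane(S,(335.46,294.64),.163);m2=plane(T,(383.33,244.69),.163)
for z in(.158,.163,.168,.175):
    p=plane(S,(318.67,324.2),z); print(z,"ptr",p.round(4),"y",(p@Ys).round(4))
print("mark y side",(m1@Ys).round(4),"top",(m2@Ys).round(4),"x",m1@Xs,m2@Xs)
h=np.array([.493,-.171,0]);print("h stat",h@Xs,h@Ys,"pot",np.array([.617,.112,0])@Xs,np.array([.617,.112,0])@Ys)
b=tri(T,(412.74,266.05),S,(315.75,308.67));print("button y",b@Ys)
go([.493,-.171,.265])
E
```

```text
0.158 ptr [ 0.514  -0.1798  0.158 ] y 0.041
0.163 ptr [ 0.5131 -0.1835  0.163 ] y 0.0373
0.168 ptr [ 0.5122 -0.1871  0.168 ] y 0.0336
0.175 ptr [ 0.5109 -0.1922  0.175 ] y 0.0284
mark y side 0.1175 top 0.1212 x 0.5653729827854445 0.5643309146178805
h stat 0.5202265102414132 0.04067404629540619 pot 0.5205567124935296 0.349647978798575
button y 0.04092789715237263
t 10.6 pos [0.3572 0.0581 0.2793] F [-0.   0.1  0. ] w 0.0856 gf 0.0
turn [-0.0005  0.0002 -0.0005] shift now-axes [-0.1554  0.2163  0.0142] shift after-turn [-0.1555  0.2162  0.0143]
```

```bash
python3 -m jog '[[0,0,0,-0.0155,0.0216,0,100],[0,0,0,-0.028,0.039,0,100],[0,0,0,-0.028,0.039,0,100],[0,0,0,-0.028,0.039,0,100],[0,0,0,-0.028,0.039,0,100],[0,0,0,-0.028,0.0386,0.01,100],[0,0,0,0,0,0,100],[0,0,0,0,0,0,100]]'
python3 - <<'E'
from h import *
go([.493,-.171,.178])
S=cam("side")
cv2.imwrite("pics/s3.png",cv2.resize(S["bgr"][220:350,240:400],None,fx=4,fy=4,interpolation=cv2.INTER_CUBIC))
E
```

```text
time_s: 11.6
position: [0.4923, -0.1706, 0.2692]
tool_rot: [[0.401, 0.916, -0.001], [0.916, -0.401, 0.001], [0.0, -0.001, -1.0]]
ft_force: [-0.7, 1.3, -0.9]
grip_width: 0.0855
gripper_force: 0.0
t 11.6 pos [ 0.4923 -0.1706  0.2692] F [-0.7  1.3 -0.9] w 0.0855 gf 0.0
turn [-0.001  -0.0003 -0.0003] shift now-axes [-0.0002  0.0009  0.0912] shift after-turn [-0.0001  0.0008  0.0912]
```

View pics/s3.png

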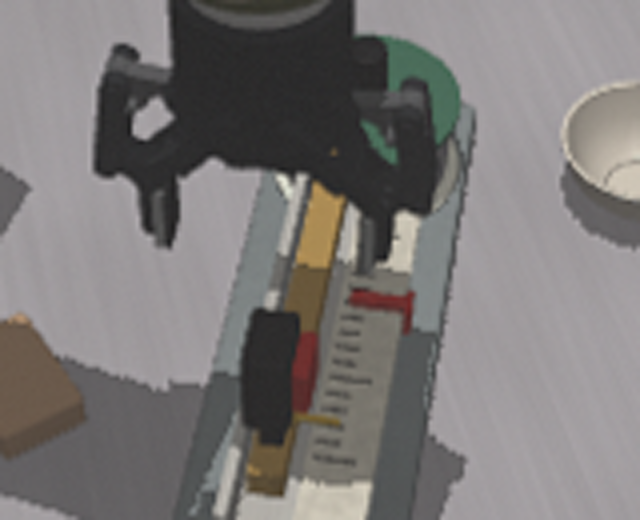

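Fingers (crop (160,240) and (375,265)) straddle the grip (272,375). I'll descend and squeeze.

```bash
python3 -m jog '[[0,0,0,0,0.001,0.03,100],[0,0,0,0,0,0.03,100],[0,0,0,0,0,0.02,100],[0,0,0,0,0,0.011,100],[0,0,0,0,0,0,100],[0,0,0,0,0,0,50],[0,0,0,0,0,0,45]]' 20; python3 -m jog '[[0,0,0,0,0,0,40],[0,0,0,0,0,0,10],[0,0,0,0,0,0,10],[0,0,0,0,0,0,10],[0,0,0,0,0,0,10]]' 25
```

```text
time_s: 12.52
position: [0.4935, -0.1712, 0.1792]
tool_rot: [[0.4, 0.916, 0.001], [0.916, -0.4, -0.001], [-0.0, 0.001, -1.0]]
ft_force: [0.2, 0.1, -0.0]
grip_width: 0.0515
gripper_force: 0.0
time_s: 13.15
position: [0.493, -0.1713, 0.1796]
tool_rot: [[0.401, 0.916, 0.0], [0.916, -0.401, -0.001], [-0.001, 0.001, -1.0]]
ft_force: [-5.8, -0.2, 8.9]
grip_width: 0.0255
gripper_force: 26.8
```

```bash
python3 -m jog '[[0,0,0,0,-0.0007,-0.0005,10],[0,0,0,0.004,0,0,10],[0,0,0,0.008,0,0,10],[0,0,0,0.008,0,0,10],[0,0,0,0,0,0,10],[0,0,0,0,0,0,10]]'
python3 - <<'E'
from h import *
S=cam("side");go([.493,-.171,.178])
print("red",blobs(S,(0,130,50),(10,255,255),(290,260,360,340),3)); print("yel",blobs(S,(15,110,60),(32,255,255),(290,255,345,350),3))
E
```

```text
time_s: 13.9
position: [0.5011, -0.1525, 0.1797]
tool_rot: [[0.4, 0.916, 0.001], [0.916, -0.4, -0.001], [-0.0, 0.002, -1.0]]
ft_force: [-1.0, -1.9, 6.1]
grip_width: 0.0247
gripper_force: 26.1
t 13.95 pos [ 0.5011 -0.1526  0.1797] F [-0.8 -1.8  6.3] w 0.0256 gf 26.1
turn [ 0.0018  0.0004 -0.    ] shift now-axes [-0.0202 -0.0001  0.0017] shift after-turn [-0.0202 -0.0001  0.0017]
red [(array([339.74, 295.26]), [336, 293, 7, 6, 23]), (array([315. , 308.5]), [315, 304, 1, 10, 10])]
yel [(array([319.38, 316.06]), [315, 314, 11, 4, 16]), (array([309.11, 326.33]), [305, 321, 10, 10, 54])]
```

```bash
python3 -m jog '[[0,0,0,0.008,0,0,10],[0,0,0,0.01,0,0,10],[0,0,0,0.01,0,0,10],[0,0,0,0.01,0,0,10],[0,0,0,0.008,0,0,10],[0,0,0,0.004,0,0,10],[0,0,0,0,0,0,10],[0,0,0,0,0,0,10]]'
python3 - <<'E'
from h import *
S=cam("side");go([.493,-.171,.178])
print("red",blobs(S,(0,130,40),(10,255,255),(290,260,360,340),3)); print("yel",blobs(S,(15,110,50),(32,255,255),(290,235,345,350),3))
cv2.imwrite("pics/s4.png",cv2.resize(S["bgr"][260:340,290:370],None,fx=7,fy=7,interpolation=cv2.INTER_CUBIC))
E
```

```text
time_s: 14.95
position: [0.5212, -0.1068, 0.1797]
tool_rot: [[0.4, 0.916, 0.002], [0.916, -0.4, -0.001], [-0.0, 0.002, -1.0]]
ft_force: [-1.2, -1.4, 7.3]
grip_width: 0.0251
gripper_force: 25.8
t 15.0 pos [ 0.5212 -0.1068  0.1797] F [ 0.2 -2.7  6.8] w 0.025 gf 25.8
turn [ 0.002   0.0004 -0.0001] shift now-axes [-0.0701 -0.0001  0.0017] shift after-turn [-0.0701 -0.0001  0.0017]
red [(array([319., 289.]), [319, 285, 1, 9, 9]), (array([335.93, 294.71]), [328, 293, 15, 6, 45])]
yel [(array([323.13, 297.27]), [319, 296, 11, 3, 15]), (array([312.85, 306.85]), [309, 304, 9, 7, 34])]
```

View pics/s4.png

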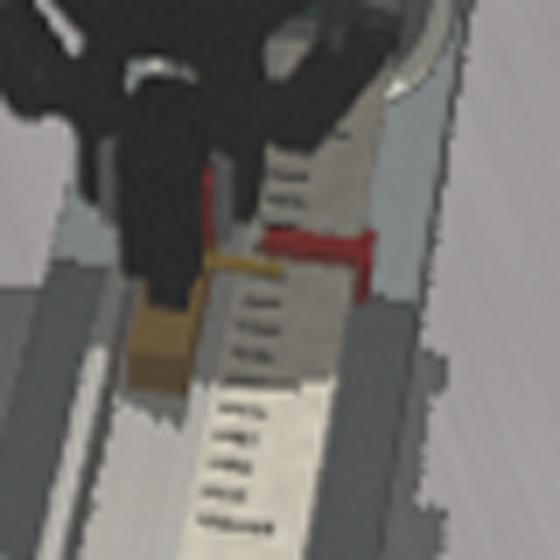

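Side crop: the pointer tip is at (280,268), and the marker stem runs (262,240)–(345,248), so it's nearly there. I'll use the scale ticks (0 mark at (235,525), 50 mark at (260,383)) for a precise reading.

```bash
python3 - <<'E'
from h import *
T=cam("top");S=cam("side")
im=cv2.imread("pics/side0.png");g=cv2.cvtColor(im,cv2.COLOR_BGR2GRAY).astype(np.float32)
S0=dict(S)
# intensity profile along the scale at several station x, plane z=.156
y=np.arange(.0,.20,.00025);prof=0
# scale x location: project marker side x
for xs in np.arange(.5470,.5525,.0005):
    P=np.c_[np.outer(y,Ys)[:,:2]+xs*Xs[:2],np.full(y.size,.156)];uv=proj(S,P).astype(np.float32)
    prof=prof+cv2.remap(g,uv[:,0].reshape(1,-1),uv[:,1].reshape(1,-1),cv2.INTER_CUBIC).ravel()
from scipy.signal import find_peaks
prof=prof/11;pk,_=find_peaks(-prof,prominence=4,distance=16);print("ticks y",[(round(y[k],4),int(prof[k])) for k in pk])
# marker stem: red centroid by column band, side0 and now
hsv=cv2.cvtColor(im,cv2.COLOR_BGR2HSV);b,gg,r=[im[:,:,k].astype(int) for k in range(3)]
w=np.clip(r-(b+gg)/2-20,0,None)
for u in range(328,341):
    v=np.arange(286,304);ww=w[286:304,u]
    if ww.sum()>0:
        vc=(v*ww).sum()/ww.sum();p=plane(S,(u,vc),.163);print(u,round(vc,2),"xs",round(p@Xs,4),"ys",round(p@Ys,4),"h",round(ww.sum()/ww.max(),1))
for n,uv in(("init",(318.67,324.2)),("now",(323.13,297.27))):
    for z in(.160,.163,.168): p=plane(S,uv,z);print(n,z,"xs",round(p@Xs,4),"ys",round(p@Ys,4))
E
```

```text
ticks y [(np.float64(0.0195), 110), (np.float64(0.0295), 118), (np.float64(0.0402), 99), (np.float64(0.0492), 104), (np.float64(0.0592), 117), (np.float64(0.0695), 112), (np.float64(0.0795), 111), (np.float64(0.0892), 126), (np.float64(0.0985), 110), (np.float64(0.1092), 108), (np.float64(0.1202), 64), (np.float64(0.1278), 65), (np.float64(0.1393), 111), (np.float64(0.1485), 108), (np.float64(0.1595), 112), (np.float64(0.1685), 118), (np.float64(0.1775), 177)]
328 293.53 xs 0.5497 ys 0.118 h 2.6
329 293.49 xs 0.5517 ys 0.1184 h 2.6
330 293.57 xs 0.5538 ys 0.1185 h 2.7
331 293.76 xs 0.5559 ys 0.1184 h 2.9
332 293.97 xs 0.558 ys 0.1181 h 3.0
333 294.09 xs 0.5601 ys 0.1182 h 3.0
334 294.23 xs 0.5622 ys 0.1181 h 2.6
335 294.34 xs 0.5643 ys 0.1182 h 2.4
336 294.51 xs 0.5664 ys 0.1181 h 2.3
337 294.65 xs 0.5685 ys 0.118 h 2.4
338 294.72 xs 0.5706 ys 0.1182 h 2.4
339 294.91 xs 0.5727 ys 0.118 h 2.8
340 294.99 xs 0.5748 ys 0.1181 h 2.8
init 0.16 xs 0.5433 ys 0.0395
init 0.163 xs 0.5436 ys 0.0373
init 0.168 xs 0.5443 ys 0.0336
now 0.16 xs 0.541 ys 0.1089
now 0.163 xs 0.5413 ys 0.1064
now 0.168 xs 0.542 ys 0.1023
```

```bash
cat > chk.py <<'E'
from h import *
S=cam("side");go([.493,-.171,.178]);im=S["bgr"]
b,g,r=[im[:,:,k].astype(int) for k in range(3)];w=np.clip(r-(b+g)/2-15,0,None)
m=[]
for u in range(333,341):
    ww=w[286:304,u]; vc=(np.arange(286,304)*ww).sum()/ww.sum(); m.append(plane(S,(u,vc),.163)@Ys)
print("mark ys",np.round(m,4),np.median(m).round(4))
for c,s in blobs(S,(15,100,45),(32,255,255),(315,280,345,325),3): p=plane(S,c,.160);print("yel",c,s,"ys",(p@Ys).round(4),"xs",(p@Xs).round(4))
E
python3 chk.py
python3 -m jog '[[0,0,0,0.001,0,0,10],[0,0,0,0.0015,0,0,10],[0,0,0,0.0015,0,0,10],[0,0,0,0,0,0,10],[0,0,0,0,0,0,10]]'; python3 chk.py
```

```text
t 15.15 pos [ 0.5211 -0.1068  0.1796] F [-1.1 -1.6  6. ] w 0.0254 gf 25.8
turn [ 0.0019  0.0004 -0.0001] shift now-axes [-0.07   -0.0001  0.0017] shift after-turn [-0.07   -0.0001  0.0016]
mark ys [0.1171 0.1171 0.1172 0.1172 0.1171 0.1174 0.117  0.1169] 0.1171
yel [322.84 297.11] [319, 295, 11, 4, 19] ys 0.1092 xs 0.5403
yel [316.68 305.68] [315, 300, 5, 12, 28] ys 0.0848 xs 0.5316
yel [315.67 314.  ] [315, 313, 2, 3, 3] ys 0.0635 xs 0.5332
time_s: 15.78
position: [0.5227, -0.1032, 0.1797]
tool_rot: [[0.4, 0.916, 0.002], [0.916, -0.4, -0.001], [-0.0, 0.002, -1.0]]
ft_force: [-1.3, -1.6, 5.6]
grip_width: 0.0249
gripper_force: 25.8
t 15.82 pos [ 0.5227 -0.1032  0.1796] F [-0.8 -1.7  5.3] w 0.0251 gf 25.8
turn [ 0.0019  0.0004 -0.0001] shift now-axes [-0.074  -0.0001  0.0017] shift after-turn [-0.074  -0.0001  0.0016]
mark ys [0.1171 0.117  0.1172 0.1171 0.1171 0.1174 0.1171 0.117 ] 0.1171
yel [319.16 301.1 ] [315, 294, 15, 16, 49] ys 0.0975 xs 0.5346
yel [315.75 312.25] [315, 311, 2, 3, 4] ys 0.0679 xs 0.5326
```

```bash
python3 -m jog '[[0,0,0,0.0015,0,0,10],[0,0,0,0.0015,0,0,10],[0,0,0,0,0,0,10],[0,0,0,0,0,0,10]]'; python3 chk.py
python3 - <<'E'
from h import *
from scipy.signal import find_peaks
T=cam("top");im=cv2.imread("pics/top0.png");g=cv2.cvtColor(im,cv2.COLOR_BGR2GRAY).astype(np.float32)
y=np.arange(.0,.20,.00025);prof=0
for xs in np.arange(.5470,.5525,.0005):
    uv=proj(T,np.c_[np.outer(y,Ys)[:,:2]+xs*Xs[:2],np.full(y.size,.156)]).astype(np.float32)
    prof=prof+cv2.remap(g,uv[:,0].reshape(1,-1),uv[:,1].reshape(1,-1),cv2.INTER_CUBIC).ravel()/11
pk,_=find_peaks(-prof,prominence=3,distance=16);print("top ticks",[(round(y[k],4),int(prof[k])) for k in pk])
b,gg,r=[im[:,:,k].astype(int) for k in range(3)];w=np.clip(r-(b+gg)/2-20,0,None)
for v in range(239,252):
    u=np.arange(374,394);ww=w[v,374:394]
    if ww.sum(): p=plane(T,((u*ww).sum()/ww.sum(),v),.163);print(v,"xs",(p@Xs).round(4),"ys",(p@Ys).round(4))
u=[407,419]
bb=plane(T,(412.74,265.95),.211);print("button top",bb@Ys,bb@Xs)
S=cam("side");cv2.imwrite("pics/s5.png",cv2.resize(S["bgr"][265:325,300:360],None,fx=9,fy=9,interpolation=cv2.INTER_CUBIC))
E
```

```text
time_s: 16.32
position: [0.524, -0.1005, 0.1797]
tool_rot: [[0.4, 0.916, 0.002], [0.916, -0.4, -0.001], [-0.0, 0.002, -1.0]]
ft_force: [-0.0, -1.6, 6.1]
grip_width: 0.025
gripper_force: 25.8
t 16.38 pos [ 0.5239 -0.1005  0.1796] F [ 0.  -1.7  6.2] w 0.0246 gf 25.8
turn [ 0.0019  0.0004 -0.0002] shift now-axes [-0.077  -0.0001  0.0017] shift after-turn [-0.077  -0.0001  0.0016]
mark ys [0.1172 0.1171 0.1172 0.1171 0.117  0.1174 0.1171 0.117 ] 0.1171
yel [318.57 300.51] [315, 293, 13, 16, 49] ys 0.0988 xs 0.5331
top ticks [(np.float64(0.0235), 89), (np.float64(0.0318), 96), (np.float64(0.0422), 93), (np.float64(0.0492), 97), (np.float64(0.0605), 142), (np.float64(0.0708), 133), (np.float64(0.0808), 144), (np.float64(0.0905), 138), (np.float64(0.1008), 140), (np.float64(0.1108), 143), (np.float64(0.121), 85), (np.float64(0.1308), 124), (np.float64(0.1405), 140), (np.float64(0.1508), 130), (np.float64(0.1605), 114), (np.float64(0.171), 148), (np.float64(0.18), 187)]
239 xs 0.5774 ys 0.1261
240 xs 0.5763 ys 0.1225
241 xs 0.5749 ys 0.1196
242 xs 0.5723 ys 0.1195
243 xs 0.569 ys 0.1209
244 xs 0.5663 ys 0.121
245 xs 0.5636 ys 0.121
246 xs 0.5609 ys 0.121
247 xs 0.5583 ys 0.1209
248 xs 0.5555 ys 0.1211
249 xs 0.5529 ys 0.1211
250 xs 0.5502 ys 0.121
251 xs 0.5477 ys 0.1206
button top 0.0413929857347842 0.5353160100202656
```

View pics/s5.png

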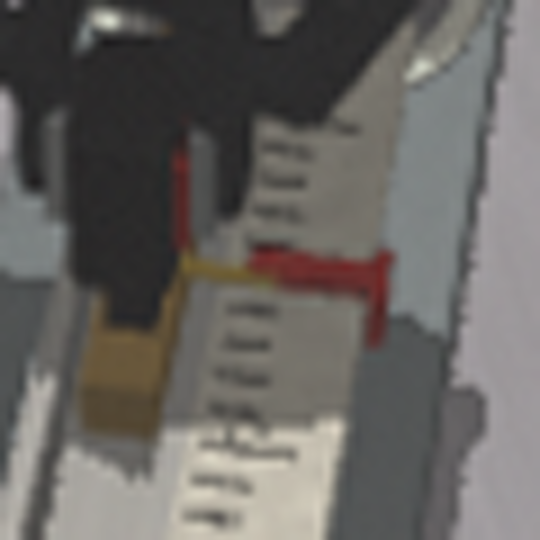

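The picture shows the pointer bar (190–275, 268) just overlapping the near edge of the marker stem (250–385, 248–290), so a few millimetres remain. I'll cross-check with the button face in the initial pictures.

```bash
python3 - <<'E'
from h import *
T=cam("top");S=cam("side")
def vplane(i,uv,xs):
    c,d=ray(i,uv);return c+d*(xs-c@Xs)/(d@Xs)
for n,I in(("side",S),("top",T)):
    im=cv2.imread(f"pics/{n}0.png").astype(int);w=np.clip(im[:,:,2]-(im[:,:,0]+im[:,:,1])/2-25,0,None)
    x0,y0,x1,y1=(309,299,322,319) if n=="side" else (403,259,424,272)
    ys,xs_=np.mgrid[y0:y1,x0:x1];ww=w[y0:y1,x0:x1];P=[];W=[]
    for u,v,q in zip(xs_.ravel(),ys.ravel(),ww.ravel()):
        if q>15:
            p=vplane(I,(u,v),.5385) if n=="side" else plane(I,(u,v),.211)
            P.append([p@Xs,p@Ys,p[2]]);W.append(q)
    P=np.array(P);W=np.minimum(W,80);print(n,"n",len(P),"mean",np.average(P,0,W).round(4),"lo",np.percentile(P,3,0).round(4),"hi",np.percentile(P,97,0).round(4))
im=cv2.imread("pics/side0.png").astype(int);w=np.clip((im[:,:,2]+im[:,:,1])/2-im[:,:,0]-35,0,None)
print("ptr cols")
for u in range(314,326):
    ww=w[318:330,u];
    if ww.sum()>30:
        vc=(np.arange(318,330)*ww).sum()/ww.sum();print(u,round(vc,2),round(ww.sum()/ww.max(),1),[ (round(plane(S,(u,vc),z)@Xs,4),round(plane(S,(u,vc),z)@Ys,4)) for z in(.162,.166)])
g=cv2.cvtColor(cv2.imread("pics/top0.png"),cv2.COLOR_BGR2GRAY).astype(np.float32)
y=np.arange(.0,.09,.002);uv=proj(T,np.c_[np.outer(y,Ys)[:,:2]+.522*Xs[:2],np.full(y.size,.220)]).astype(np.float32)
print("top grip profile",[(round(a,3),int(b)) for a,b in zip(y,cv2.remap(g,uv[:,0].reshape(1,-1),uv[:,1].reshape(1,-1),cv2.INTER_LINEAR).ravel())])
E
```

```text
side n 83 mean [0.5385 0.0353 0.2152] lo [0.5385 0.0064 0.1817] hi [0.5385 0.0604 0.2444]
top n 47 mean [0.5359 0.0409 0.211 ] lo [0.5315 0.0278 0.211 ] hi [0.5401 0.0529 0.211 ]
ptr cols
320 324.34 1.6 [(np.float64(0.5462), np.float64(0.0381)), (np.float64(0.5466), np.float64(0.0352))]
321 324.47 1.9 [(np.float64(0.5481), np.float64(0.0381)), (np.float64(0.5486), np.float64(0.0352))]
322 324.65 1.5 [(np.float64(0.5501), np.float64(0.038)), (np.float64(0.5506), np.float64(0.0351))]
323 324.69 1.4 [(np.float64(0.5521), np.float64(0.0382)), (np.float64(0.5526), np.float64(0.0353))]
324 324.9 1.1 [(np.float64(0.5541), np.float64(0.0381)), (np.float64(0.5546), np.float64(0.0351))]
top grip profile [(np.float64(0.0), 159), (np.float64(0.002), 155), (np.float64(0.004), 161), (np.float64(0.006), 163), (np.float64(0.008), 161), (np.float64(0.01), 167), (np.float64(0.012), 166), (np.float64(0.014), 163), (np.float64(0.016), 164), (np.float64(0.018), 158), (np.float64(0.02), 153), (np.float64(0.022), 133), (np.float64(0.024), 79), (np.float64(0.026), 47), (np.float64(0.028), 38), (np.float64(0.03), 42), (np.float64(0.032), 42), (np.float64(0.034), 42), (np.float64(0.036), 43), (np.float64(0.038), 43), (np.float64(0.04), 43), (np.float64(0.042), 42), (np.float64(0.044), 42), (np.float64(0.046), 41), (np.float64(0.048), 42), (np.float64(0.05), 42), (np.float64(0.052), 42), (np.float64(0.054), 39), (np.float64(0.056), 34), (np.float64(0.058), 31), (np.float64(0.06), 40), (np.float64(0.062), 62), (np.float64(0.064), 78), (np.float64(0.066), 98), (np.float64(0.068), 127), (np.float64(0.07), 149), (np.float64(0.072), 162), (np.float64(0.074), 162), (np.float64(0.076), 153), (np.float64(0.078), 152), (np.float64(0.08), 150), (np.float64(0.082), 148), (np.float64(0.084), 160), (np.float64(0.086), 156), (np.float64(0.088), 151)]
```

Top view (grip 0.041 → marker 0.121) and side view (pointer 0.038 → marker 0.118) both give 80 mm of travel; 77 mm is done.

```bash
python3 -m jog '[[0,0,0,0.0015,0,0,10],[0,0,0,0.0015,0,0,10],[0,0,0,0,0,0,10],[0,0,0,0,0,0,10]]'; python3 chk.py; python3 - <<'E'
from h import *
S=cam("side");cv2.imwrite("pics/s6.png",cv2.resize(S["bgr"][220:330,290:370],None,fx=5.4,fy=5.4,interpolation=cv2.INTER_CUBIC))
T=cam("top");print("top red",blobs(T,(0,130,50),(10,255,255),(350,220,420,275),3), "lid",rimfit(S,[.617,.112],.081,.05,.07,1,.06))
E
```

```text
time_s: 17.08
position: [0.5251, -0.0977, 0.1797]
tool_rot: [[0.4, 0.916, 0.002], [0.916, -0.4, -0.001], [-0.0, 0.002, -1.0]]
ft_force: [-0.3, -1.9, 5.5]
grip_width: 0.025
gripper_force: 25.7
t 17.12 pos [ 0.5252 -0.0977  0.1797] F [-0.9 -2.7  5.7] w 0.0253 gf 25.7
turn [ 0.002   0.0004 -0.0002] shift now-axes [-0.08   -0.0001  0.0017] shift after-turn [-0.08   -0.0001  0.0017]
mark ys [0.1172 0.117  0.1172 0.1171 0.1171 0.1174 0.1171 0.1171] 0.1171
yel [322.21 293.14] [320, 291, 7, 4, 14] ys 0.1196 xs 0.5373
yel [316.97 302.25] [315, 296, 5, 12, 32] ys 0.0937 xs 0.5306
top red [] lid (array([0.6185, 0.1095]), 41, np.float64(0.00121))
```

View pics/s6.png

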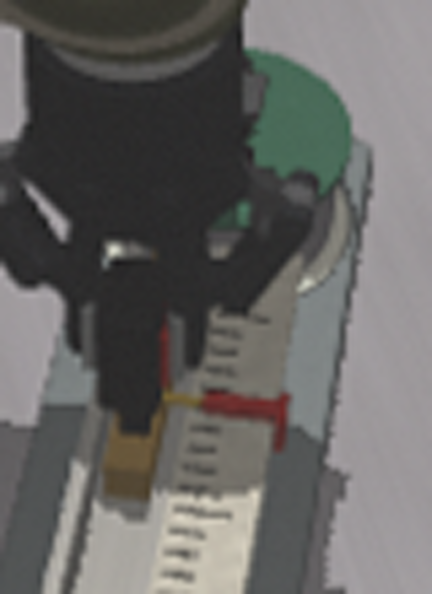

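The pointer bar (165–205, 398) now runs straight into the marker stem (205–275, 403). The marker hasn't moved and the lid is seated, so I'm handing in.

```bash
python3 -c "
from rig import job
print(job.close_job())"
```

```text
the job is handed in; nothing more can be done
None
```

I handed the job in with the lid seated level on the pot and released, and the keeper arm slid out 80 mm to the red marker and held there with the button squeezed in; by my measurements the pointer is within about 1 mm of the marker, which did not move.

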